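Measure a blind hole with a depth gauge and bring back the reading

TASK

Measure how deep the hole in the blue metal block is: take the depth gauge from its grey stand, set it flat on the blue block with its rod over the hole, and gently push the rod down by its brass knob until you feel it meet the bottom of the hole. Then put the gauge back on its stand, upright, with the rod still out at the depth it found, and let go; do not shift the rod while carrying the gauge, do not jam it hard into the bottom, and leave the other things where they are.

Things in the scene. Friction and masses are not known exactly. Their poses are not given: they have to be found in the camera images.
- gauge_grip (a point): The depth gauge, loose, 0.25 kg: a steel foot bar 28 x 90 x 10 mm (x, y, z), flat underneath, with a black housing 28 x 36 mm on its middle, from 10 to 34 mm above the underside. A vertical steel rod goes through the middle. This point: on the rod's axis, 24 mm above the underside of the foot bar, where to grip the housing. Own axes: x across the bar (grip here, 28 mm wide, both faces free all the way down), y along the bar, z up.
- gauge_foot (a point): Centre of the flat underside of the gauge's foot bar, on the rod's axis; axes as the gauge.
- rod (a joint): Reading of the gauge: how far the rod's tip stands out below the underside of the foot bar, m; 0 flush, at most 0.034. At the start 0.004 to 0.010. Friction of about 3 N holds the rod wherever it is left; pushing it down takes about 3 N, and clearly more once the tip has met the bottom, which is hard: push slowly and stop at 6 to 10 N in all (the tip counts as jammed if it bears on the bottom with over 20 N).
- rod_knob (a point): Centre of the top face of the rod's brass knob (18 mm diameter, 6 mm thick). Its top is 74 mm above the gauge's underside minus the reading. It moves down as the rod is pushed. The rod is 8 mm thick.
- rod_tip (a point): Tip of the rod (8 mm diameter, bevelled end), at its lower end.
- blue_block_mouth (a point): Centre of the mouth of the hole in the blue block, in the middle of its top face. The block is fixed, 70 x 100 x 60 mm (x, y, z; x, y, z its own axes, z up); the round hole is 16 mm wide and blind, so the rod clears its wall by 4 mm when centred; centre it within 3 mm or so, so that the rod does not rub on the wall. Its depth is unknown and differs each time, somewhere from 14 to 30 mm below the top face.
- bare_block_mouth (a point): The same for a like block of bare aluminium, which is not to be measured.
- stand_seat (a point): Centre of the gauge's fixed grey stand, at the level of the tops of its two uprights, 60 mm above the worktop. The uprights stand 37 mm either side of it along its own y, each 44 mm (x) by 14 mm (y); between them is a gap of 60 mm, free down to 8 mm above the worktop. The foot bar lies across both uprights, rod hanging in the gap.
- blue_block: The blue block itself; origin: centre of its underside, 60 mm below the mouth of the hole.
- buffer_bottle: White bottle with a screw cap, 54 mm wide, 109 mm tall, loose, a bystander. Origin: centre of its underside.
- amber_vial: Amber glass vial with a black cap, 24 mm wide, 72 mm tall, loose, a bystander. Origin: centre of its underside.
- glass_beaker: Clear beaker, 64 mm wide, 82 mm tall, loose, a bystander. Origin: centre of its underside.
Not all that is in view belongs to the job. What is shaped like the part that bears gauge_grip but pink is not meant.

How it is judged:
By the outcome, as a careful person would: the job done as asked, in the order asked, and still so for the second after the job is handed in, with the robot touching nothing.
It also fails if it takes over 72 s, if anything falls off the work surface, if the arm or the gripper's body presses on something with over 40 N, if the wrist force passes 120 N, or if a joint passes its speed limit or range.

ROBOT

A 6-joint arm with a two-finger parallel gripper is mounted at the origin on a cart in front of the work surface, level with it; the furniture and walls round the work are solid. World frame = base frame: x ahead of the robot, y to its left, z up, the work surface at z = 0. Lengths are in m, angles in rad, forces in N, time in s.
With the tool pointing down it reaches from about 0.225 to 0.875 m from the base axis. Payload 3.4 kg.
Tool frame: the origin (TCP) lies at the very end of the fingers, on their centre line; the grasp point (between the pads) lies 19 mm behind it; z points along the fingers, y is the line along which they close (so a half turn about z gives the same grasp; the last joint's range is limited). The gripper opens to 85 mm and grips with 20 to 120 N. Pads are 22 mm wide; open, the fingers measure 114 mm over their backs; the gripper's body (76 mm by 85 mm) begins 54 mm behind the grasp point. The pads swing forward as they close: fully open they stand 13 mm farther back than shut.
Start: joints at [-1.461, 0.276, 1.505, -0, 1.361, -0.121], TCP at [0.132, -0.56, 0.231] pointing down, gripper open.
Joint ranges: [-2.89, 2.89], [-0.75, 2.08], [0.22, 2.7], [-1.18, 4.32], [0.11, 2.71], [-2.7, 2.7]. Speed limits (rad/s): [2.57, 2.57, 3.14, 3.14, 3.14, 3.14].

INTERFACE

Orientations are given as a unit quaternion [w, x, y, z].
In Python, from rig import get_state, optics, sign_off gives the robot as it stands.
- The arm moves only by the tool send_rows, never from a script. Its argument "increments" is a list of rows, each an object with "gripper": the gripper's target within -1 to 1 (shut at 1, half-way at 0, fully open at -1); "linear": the shift along the world's x, y, z in m, a list of three; "delta_rot": the turn, a rotation vector about the world's x, y, z in rad, a list of three. In form: [{"gripper": gripper, "linear": [dx, dy, dz], "delta_rot": [rx, ry, rz]}, ...]. A call has 1 to 8 rows; each row is the pose to reach, as a shift and turn from the pose commanded when the call began; what a row does not reach only later rows make up. A row lasts 1/10 s, in which the tool goes at most 50 mm and 8.59 degrees, less where a joint would pass 70% of its speed; a pose out of reach is approached as far as the arm can. A call with a gripper value outside its range is refused whole. The fingers move at their own pace and stop on an object; "newtons" is the grip in N (left out, the last holds). Time passes only in rows, so rows that repeat a pose let the fingers close. It gives the time, the measured TCP pose, the force, the opening and the grip force at its end, in the units of the state.
- get_state(): the state, without advancing time (a new reading comes with each control period).
- optics.get_image(name): name is "scene" or "top" or "wrist"; returns a dict with "pixels" (480x640x3 uint8, blue, green, red), "K" (3x3 intrinsics, pixels), "rvec" (rotation vector, rad) and "tvec" (3), from world to camera coordinates, as OpenCV has them; the wrist camera has in their place "T_tool_cam" (4x4, takes a point from camera to tool coordinates, whose origin is the TCP and whose axes are the flange's). Camera axes: x right, y down, z forward; pixel columns grow to the right and rows downward; lengths in m; the calibration is good to about 2 mm. The wrist camera is an equidistant fisheye: a pixel r from the principal point sees the ray r / f radians off the axis. A picture is of the moment at which its call begins: read the wrist's pose just before it. There is no depth.
- sign_off(): hands the job in; it is judged then, once.
The state is a dict: "clock": time; "qpos": joint angles; "qd": joint speeds; "effort": joint torques, N m; "position": TCP position; "ee_rot": TCP orientation; "contact_force": force on the tool from outside, world axes, zero at the start; "moment": the same for the moment, N m; "width": finger opening in m; "gripper_force": force on a finger pad.
Only numpy, scipy, OpenCV 4.12 (cv2) and the standard library are available. Lean on these libraries where they do the work, as an engineer would, in place of code of your own. Each camera call takes 0.05 s, during which the arm holds its last target. There are 200 camera calls.

## Working session

There is one attempt and no reset: what is moved stays moved. The work goes in short steps, Python scripts to look and compute and a tool call to move; the robot and the scene stay as the last step left them, time stands still between calls to the robot, and variables do not carry over. Pictures are saved under pics/ and viewed, at most 10 in all, crops included, and the job is handed in when it is done.

Besides the shell and the picture viewer there is one more tool, called after "Call:" in YAML: its name, and indented under it one key for each argument. send_rows: Moves the arm, as the interface text tells. Its arguments: {"type":"object","properties":{"increments":{"type":"array"},"newtons":{"type":"number"}},"required":["increments"]}

```bash
mkdir -p pics; ls
python3 - <<'E'
from rig import get_state, optics
import cv2,numpy as np
s=get_state(); print(s)
for n in("scene","top"):
    d=optics.get_image(n); cv2.imwrite(f"pics/{n}0.png",d["pixels"]); print(n,d["K"],d["rvec"],d["tvec"])
E
```

```text
pics
{'clock': 0.0, 'qpos': array([-1.46099171e+00,  2.76632998e-01,  1.50616598e+00,  7.18383228e-06,
        1.36068306e+00, -1.21021552e-01]), 'qd': array([ 1.00827003e-04, -3.92796806e-04,  1.56242475e-04, -1.44700031e-03,
       -3.60127322e-05, -2.58681660e-04]), 'effort': array([ 1.18726341e-03, -4.16772437e+01, -2.45799690e+01, -1.58373376e-05,
        1.10379842e-02,  5.66095181e-06]), 'position': array([ 0.13147566, -0.55921702,  0.23040495]), 'ee_rot': array([-9.44657431e-04,  9.93346943e-01,  1.15156237e-01,  8.81040131e-06]), 'contact_force': array([0.12934916, 0.12569288, 0.0888725 ]), 'moment': array([0.01396108, 0.03971739, 0.02072234]), 'gripper_force': 0.0, 'width': 0.08542224702807831}
scene [[575.51703478   0.         317.99043411]
 [  0.         575.51703478 241.71367251]
 [  0.           0.           1.        ]] [ 1.82103224 -0.87145613  0.55246751] [-0.15402694  0.31264649  0.90749228]
top [[445.54781072   0.         313.99825621]
 [  0.         445.54781072 236.08273259]
 [  0.           0.           1.        ]] [ 2.17173324 -2.21593431  0.07094305] [0.22201248 0.50995834 1.1853802 ]
```

View pics/scene0.png

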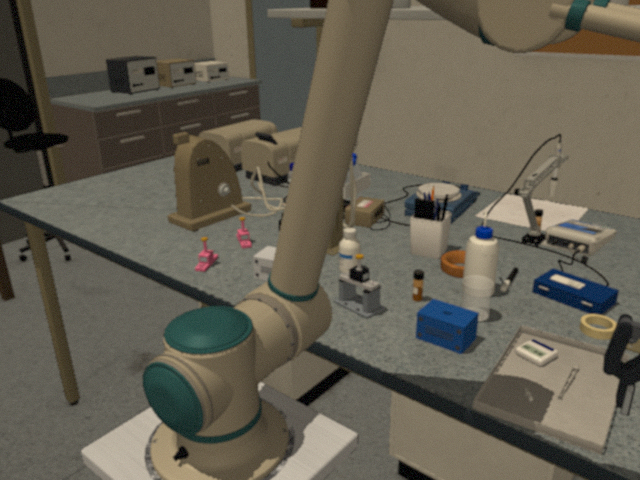

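View pics/top0.png

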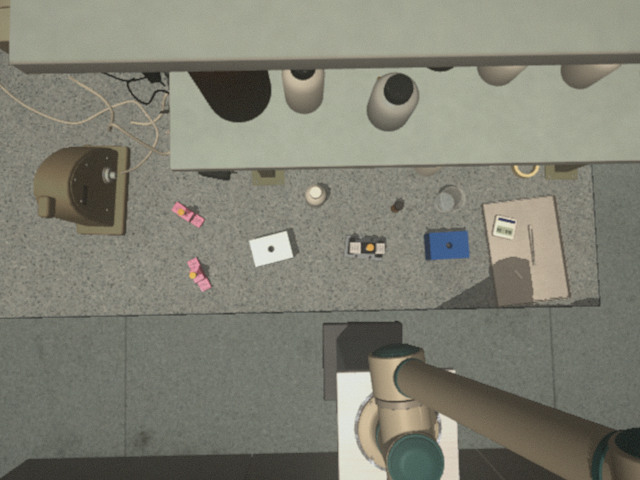

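The scene picture shows the gauge on its grey stand at (360,285), the blue block at (447,325) and two pink look-alikes at (205,255) and (244,232). In the top picture the gauge with its orange knob is at (370,247), the blue block's hole at (450,245), the bare block's hole at (271,249), and the pink decoys at (187,214) and (199,275). I choose the grey and black gauge at (370,247) and check it in a close crop.

```bash
cat > h.py <<'E'
import cv2,numpy as np
from rig import get_state, optics
from scipy.spatial.transform import Rotation as R
def rot(q): return R.from_quat([q[1],q[2],q[3],q[0]]).as_matrix()
def at_z(d,uv,z,pose=None):
    uv=np.atleast_2d(np.array(uv,float)); K=d["K"]
    if pose is None:
        n=np.c_[(uv-K[:2,2])/K[0,0],np.ones(len(uv))]; M=cv2.Rodrigues(np.array(d["rvec"]))[0].T; c=-M@np.ravel(d["tvec"])
    else:
        p=(uv-K[:2,2])/K[0,0]; r=np.linalg.norm(p,axis=1,keepdims=True)+1e-12
        n=np.c_[p/r*np.sin(r),np.cos(r)]; T=np.eye(4); T[:3,:3]=rot(pose["ee_rot"]); T[:3,3]=pose["position"]
        T=T@np.array(d["T_tool_cam"]); M=T[:3,:3]; c=T[:3,3]
    w=n@M.T; return c+w*((z-c[2])/w[:,2:])
def blob(m):
    n,l,st,c=cv2.connectedComponentsWithStats(m.astype(np.uint8)); i=1+np.argmax(st[1:,4]); return l==i
E
python3 - <<'E'
from h import *
d=optics.get_image("top"); im=d["pixels"]
cv2.imwrite("pics/c1.png",cv2.resize(im[215:285,330:480],None,fx=5,fy=5,interpolation=cv2.INTER_CUBIC))
hsv=cv2.cvtColor(im,cv2.COLOR_BGR2HSV)
b=blob((hsv[...,0]>100)&(hsv[...,0]<125)&(hsv[...,1]>130)); print(b.sum())
r=cv2.minAreaRect(np.argwhere(b)[:,::-1].astype(np.float32)); print(r)
print("blue",at_z(d,r[0],.06),at_z(d,cv2.boxPoints(r),.06))
w=np.zeros(b.shape,bool); w[235:260,355:385]=1
k=blob(w&(hsv[...,0]<25)&(hsv[...,1]>130)); c=np.argwhere(k).mean(0)[::-1]; print("knob",k.sum(),c,at_z(d,c,.127))
print(at_z(d,[[315,195],[397,206],[452,198],[450,245]],[.06])) 
print("cam",-cv2.Rodrigues(d["rvec"])[0].T@d["tvec"])
E
```

```text
872
((448.46685791015625, 244.8701629638672), (25.228240966796875, 37.84235763549805), 86.98721313476562)
blue [[ 0.48185327 -0.13603174  0.06      ]] [[ 0.5129874  -0.08635875  0.06      ]
 [ 0.51619863 -0.18479094  0.06      ]
 [ 0.45080222 -0.18557224  0.06      ]
 [ 0.44764565 -0.08746801  0.06      ]]
knob 44 [370.06818182 246.95454545] [[0.47837911 0.0762094  0.127     ]]
[[ 0.61878955  0.2071816   0.06      ]
 [ 0.58576811 -0.00571527  0.06      ]
 [ 0.60392104 -0.14993129  0.06      ]
 [ 0.48143676 -0.13999761  0.06      ]]
cam [0.443338   0.21888659 1.21244107]
```

View pics/c1.png

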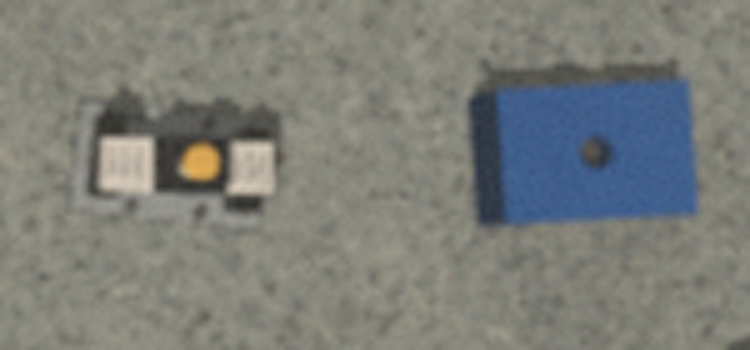

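The crop confirms the choice: the gauge has a black housing, pale bar ends and a brass knob at crop (200,161), and lies nearly parallel to world y. The blue block's hole is at crop (595,152). Positions fit: the block's top measures 65 x 98 mm at z = 0.06, and everything is within reach. I'm moving above the gauge.

Call:
send_rows:
  increments:
    - {"gripper": -1, "linear": [0.174, 0.318, 0.0], "delta_rot": [0, 0, 0.67]}
    - {"gripper": -1, "linear": [0.174, 0.318, 0.0], "delta_rot": [0, 0, 0.67]}
    - {"gripper": -1, "linear": [0.174, 0.318, 0.0], "delta_rot": [0, 0, 0.67]}
    - {"gripper": -1, "linear": [0.174, 0.318, 0.0], "delta_rot": [0, 0, 0.67]}
    - {"gripper": -1, "linear": [0.174, 0.318, 0.0], "delta_rot": [0, 0, 0.67]}
    - {"gripper": -1, "linear": [0.174, 0.318, 0.0], "delta_rot": [0, 0, 0.67]}
    - {"gripper": -1, "linear": [0.174, 0.318, 0.0], "delta_rot": [0, 0, 0.67]}
    - {"gripper": -1, "linear": [0.174, 0.318, 0.0], "delta_rot": [0, 0, 0.67]}
  newtons: 40

```text
clock: 0.95
position: [0.3064, -0.2371, 0.2312]
ee_rot: [-0.001, 0.899, 0.437, 0.001]
contact_force: [0.1, -0.3, -0.3]
width: 0.0853
gripper_force: 0.0
```

Call:
send_rows:
  increments:
    - {"gripper": -1, "linear": [0.172, 0.318, 0.0], "delta_rot": [0, 0, 0.67]}
    - {"gripper": -1, "linear": [0.172, 0.318, 0.0], "delta_rot": [0, 0, 0.67]}
    - {"gripper": -1, "linear": [0.172, 0.318, 0.0], "delta_rot": [0, 0, 0.67]}
    - {"gripper": -1, "linear": [0.172, 0.318, 0.0], "delta_rot": [0, 0, 0.67]}
    - {"gripper": -1, "linear": [0.172, 0.318, 0.0], "delta_rot": [0, 0, 0.67]}
    - {"gripper": -1, "linear": [0.172, 0.318, 0.0], "delta_rot": [0, 0, 0.67]}
    - {"gripper": -1, "linear": [0.172, 0.318, 0.0], "delta_rot": [0, 0, 0.67]}
    - {"gripper": -1, "linear": [0.172, 0.318, 0.0], "delta_rot": [0, 0, 0.67]}

```text
clock: 1.75
position: [0.4794, 0.0805, 0.231]
ee_rot: [-0.0, 0.705, 0.709, 0.001]
contact_force: [-0.5, -0.2, -1.2]
width: 0.0859
gripper_force: 0.0
```

Run:
```python
from h import *
s=get_state(); d=optics.get_image("wrist"); print(s["clock"],s["position"],rot(s["ee_rot"]),s["contact_force"]); print(d["K"],d["T_tool_cam"])
np.savez("w1.npz",px=d["pixels"],K=d["K"],T_tool_cam=d["T_tool_cam"],position=s["position"],ee_rot=s["ee_rot"])
cv2.imwrite("pics/w1.png",d["pixels"])
```

```text
1.75 [0.47941565 0.08049479 0.23101951] [[-0.00469988  0.99998818  0.00124572]
 [ 0.9999864   0.00469705  0.0022646 ]
 [ 0.00225872  0.00125634 -0.99999666]] [-0.49584503 -0.24035252 -1.18006987]
[[371.64829954   0.         322.89388858]
 [  0.         371.64829954 245.61119927]
 [  0.           0.           1.        ]] [[ 1.18453928e-04 -9.66016386e-01 -2.58480808e-01  6.53924417e-02]
 [ 9.99999102e-01 -2.30578198e-04  1.32000570e-03 -7.14295837e-05]
 [-1.33474717e-03 -2.58480732e-01  9.66015491e-01 -1.43136790e-01]
 [ 0.00000000e+00  0.00000000e+00  0.00000000e+00  1.00000000e+00]]
```

View pics/w1.png

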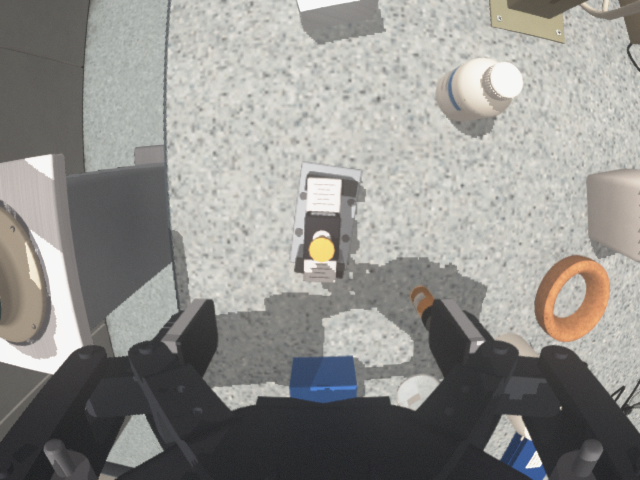

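The wrist picture shows the gauge with its knob at (321,250), bar ends at about (325,178) and (320,282), and the stand beneath it. Next I'll measure the bar's ends and the knob.

Run:
```python
from h import *
z=np.load("w1.npz"); im=z["px"]; s=dict(position=z["position"],ee_rot=z["ee_rot"])
hsv=cv2.cvtColor(im,cv2.COLOR_BGR2HSV); w=np.zeros(im.shape[:2],bool); w[165:300,290:350]=1
k=blob(w&(hsv[...,1]>130)&(hsv[...,2]>130)); c=np.argwhere(k).mean(0)[::-1]
for h in(.127,.124,.13): print("knob",k.sum(),c,at_z(z,c,h,s))
cv2.imwrite("pics/w1c.png",cv2.resize(im[155:300,270:380],None,fx=4,fy=4,interpolation=cv2.INTER_CUBIC))
```

```text
knob 3 [333. 252.] [[0.48682901 0.07544765 0.127     ]]
knob 3 [333. 252.] [[0.4869257 0.0745971 0.124    ]]
knob 3 [333. 252.] [[0.48673233 0.07629819 0.13      ]]
```

View pics/w1c.png

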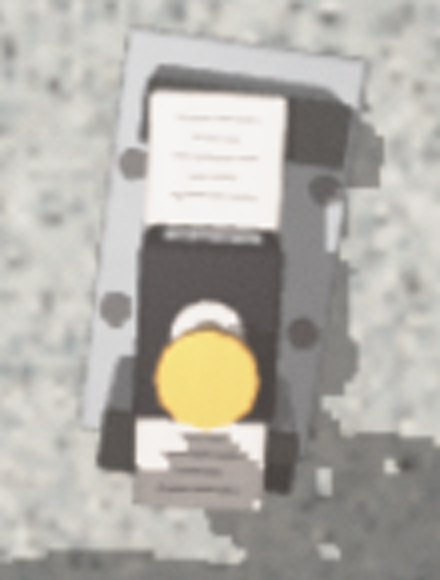

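The crop shows bar-top corners at (150,90), (287,95), (134,502) and (262,508), and the knob centre at (207,378).

Run:
```python
from h import *
z=np.load("w1.npz"); s=dict(position=z["position"],ee_rot=z["ee_rot"])
f=lambda p:np.array(p)/4+[270,155]
c=at_z(z,f([[150,90],[287,95],[134,502],[262,508]]),.07,s); print(c,c.mean(0))
a=(c[0]+c[1]-c[2]-c[3])/2; print("len",np.linalg.norm(a),"w",np.linalg.norm(c[0]-c[1]),np.linalg.norm(c[2]-c[3]),"yaw deg",np.degrees(np.arctan2(-a[0],a[1])))
print(at_z(z,f([[207,378]]),.127,s))
st=at_z(z,f([[130,28],[365,60],[82,430]]),0.008,s);print(st)
```

```text
[[0.46718261 0.12239158 0.07      ]
 [0.49518255 0.12150612 0.07      ]
 [0.46327491 0.03333375 0.07      ]
 [0.49119819 0.03206069 0.07      ]] [0.47920956 0.07732304 0.07      ]
len 0.08933881708859792 w 0.028013944498462277 0.027952284748398844 yaw deg -2.531537628615966
[[0.47903867 0.07721101 0.127     ]]
[[0.45990816 0.13301567 0.008     ]
 [0.51764705 0.1255673  0.008     ]
 [0.44682665 0.03021347 0.008     ]]
```

The bar measures 28 x 89 mm, which matches, and the knob axis agrees with the bar centre. The gauge is at (0.479, 0.077), yaw -2.5°. I'm descending to grip it.

Call:
send_rows:
  increments:
    - {"gripper": -1, "linear": [0, -0.003, -0.04], "delta_rot": [0, 0, -0.049]}
    - {"gripper": -1, "linear": [0, -0.003, -0.08], "delta_rot": [0, 0, -0.049]}
    - {"gripper": -1, "linear": [0, -0.003, -0.11], "delta_rot": [0, 0, -0.049]}
    - {"gripper": -1, "linear": [0, -0.003, -0.13], "delta_rot": [0, 0, -0.049]}
    - {"gripper": -1, "linear": [0, -0.003, -0.15], "delta_rot": [0, 0, -0.049]}
    - {"gripper": -1, "linear": [0, -0.003, -0.162], "delta_rot": [0, 0, -0.049]}
    - {"gripper": -1, "linear": [0, -0.003, -0.166], "delta_rot": [0, 0, -0.049]}
    - {"gripper": -1, "linear": [0, -0.003, -0.166], "delta_rot": [0, 0, -0.049]}

```text
clock: 2.6
position: [0.4768, 0.0722, 0.065]
ee_rot: [-0.0, 0.725, 0.689, -0.001]
contact_force: [-0.0, 0.2, 0.7]
width: 0.0853
gripper_force: 0.0
```

Call:
send_rows:
  increments:
    - {"gripper": 1, "linear": [0, 0, 0], "delta_rot": [0, 0, 0]}
    - {"gripper": 1, "linear": [0, 0, 0], "delta_rot": [0, 0, 0]}
    - {"gripper": 1, "linear": [0, 0, 0], "delta_rot": [0, 0, 0]}
    - {"gripper": 1, "linear": [0, 0, 0], "delta_rot": [0, 0, 0]}
    - {"gripper": 1, "linear": [0, 0, 0], "delta_rot": [0, 0, 0]}
    - {"gripper": 1, "linear": [0, 0, 0], "delta_rot": [0, 0, 0]}
    - {"gripper": 1, "linear": [0, 0, 0], "delta_rot": [0, 0, 0]}
    - {"gripper": 1, "linear": [0, 0, 0], "delta_rot": [0, 0, 0]}
  newtons: 40

```text
clock: 3.4
position: [0.478, 0.0732, 0.0659]
ee_rot: [0.0, 0.724, 0.69, 0.0]
contact_force: [-0.4, -0.1, 5.9]
width: 0.0274
gripper_force: 40.4
```

Run:
```python
from h import *
def dark(g,r0,r1,c0,c1):
    p=g[r0:r1,c0:c1].astype(float); w=np.clip(np.median(p)-p-12,0,None); y,x=np.mgrid[r0:r1,c0:c1]; return [(x*w).sum()/w.sum(),(y*w).sum()/w.sum()],w.sum()
d=optics.get_image("top"); im=d["pixels"]; b=im[...,0]
h,_=dark(b,240,251,444,456); print("hole top",h,at_z(d,h,.06))
e=cv2.imread("pics/top0.png"); h2,_=dark(e[...,0],240,251,444,456); print(h2,at_z(d,h2,.06))
hsv=cv2.cvtColor(e,cv2.COLOR_BGR2HSV).astype(float); p=np.clip(hsv[238:257,358:384,1]-90,0,None); y,x=np.mgrid[238:257,358:384]; k=[(x*p).sum()/p.sum(),(y*p).sum()/p.sum()]; print("knob top",k,at_z(d,k,.127))
# block corners from saturated top face colour
m=(e[...,0]>110)&(e[...,2]<70)&(e[...,0].astype(int)-e[...,2]>60); m=blob(m); r=cv2.minAreaRect(np.argwhere(m)[:,::-1].astype(np.float32)); print(r,at_z(d,r[0],.06), at_z(d,cv2.boxPoints(r),.06))
s=optics.get_image("scene"); i=s["pixels"]; cv2.imwrite("pics/s1.png",cv2.resize(i[290:360,400:490],None,fx=7,fy=7,interpolation=cv2.INTER_CUBIC))
print(cv2.projectPoints(np.array([[.482,-.139,.06],[.447,-.139,.06],[.482,-.09,.06]]),s["rvec"],s["tvec"],s["K"],None)[0])
```

```text
hole top [np.float64(448.86662011173183), np.float64(245.1368715083799)] [[ 0.48114115 -0.13704273  0.06      ]]
[np.float64(448.8732600732601), np.float64(245.0989010989011)] [[ 0.48123921 -0.13706372  0.06      ]]
knob top [np.float64(369.90216606498194), np.float64(246.8404332129964)] [[0.47866551 0.07660667 0.127     ]]
((448.86907958984375, 244.88156127929688), (25.518123626708984, 37.503150939941406), 87.1375961303711) [[ 0.48180275 -0.13707444  0.06      ]] [[ 0.51345864 -0.0879223   0.06      ]
 [ 0.5163854  -0.18547853  0.06      ]
 [ 0.45023318 -0.1860926   0.06      ]
 [ 0.44735948 -0.08886538  0.06      ]]
[[[448.3779657  311.93261116]]

 [[439.79460313 319.14910769]]

 [[426.57082755 304.44299029]]]
```

View pics/s1.png

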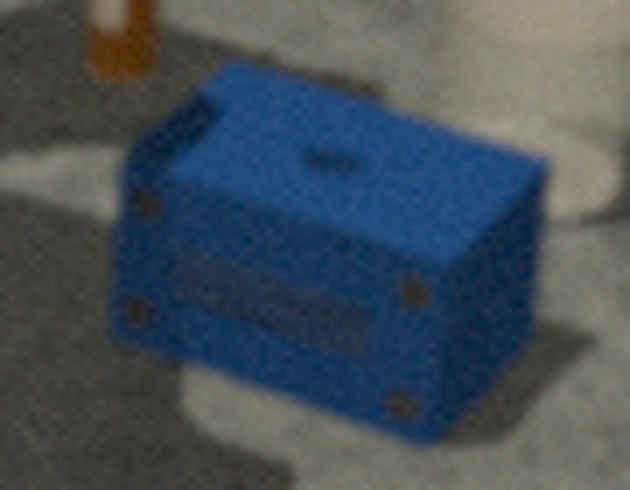

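Scene view: the hole is at crop (333,158), which is pixel (447.6,312.6), agreeing with the top-camera estimate (0.4815, -0.137). I'm lifting and carrying the gauge over.

Call:
send_rows:
  increments:
    - {"gripper": 1, "linear": [0, 0, 0.008], "delta_rot": [0, 0, 0]}
    - {"gripper": 1, "linear": [0, 0, 0.02], "delta_rot": [0, 0, 0]}
    - {"gripper": 1, "linear": [0, 0, 0.035], "delta_rot": [0, 0, 0]}
    - {"gripper": 1, "linear": [0, 0, 0.05], "delta_rot": [0, 0, 0]}
    - {"gripper": 1, "linear": [0.001, -0.02, 0.05], "delta_rot": [0, 0, 0]}
    - {"gripper": 1, "linear": [0.001, -0.05, 0.05], "delta_rot": [0, 0, 0]}
    - {"gripper": 1, "linear": [0.002, -0.085, 0.05], "delta_rot": [0, 0, 0]}
    - {"gripper": 1, "linear": [0.002, -0.12, 0.05], "delta_rot": [0, 0, 0]}

```text
clock: 4.3
position: [0.4789, -0.0475, 0.1151]
ee_rot: [-0.0, 0.724, 0.69, -0.0]
contact_force: [0.1, -0.7, -1.9]
width: 0.0275
gripper_force: 39.8
```

Call:
send_rows:
  increments:
    - {"gripper": 1, "linear": [0.001, -0.03, 0], "delta_rot": [0, 0, 0]}
    - {"gripper": 1, "linear": [0.001, -0.06, 0], "delta_rot": [0, 0, 0]}
    - {"gripper": 1, "linear": [0.001, -0.08, 0], "delta_rot": [0, 0, 0]}
    - {"gripper": 1, "linear": [0.001, -0.0935, 0], "delta_rot": [0, 0, 0]}
    - {"gripper": 1, "linear": [0.001, -0.0935, 0], "delta_rot": [0, 0, 0]}
    - {"gripper": 1, "linear": [0.001, -0.0935, 0], "delta_rot": [0, 0, 0]}
    - {"gripper": 1, "linear": [0.001, -0.0935, -0.015], "delta_rot": [0, 0, 0]}
    - {"gripper": 1, "linear": [0.001, -0.0935, -0.015], "delta_rot": [0, 0, 0]}

```text
clock: 5.1
position: [0.4789, -0.1383, 0.099]
ee_rot: [-0.002, 0.724, 0.69, -0.001]
contact_force: [-0.7, 0.6, -2.3]
width: 0.0274
gripper_force: 39.7
```

Run:
```python
from h import *
s=get_state(); print(s["position"],rot(s["ee_rot"])[:,2],s["contact_force"],s["width"])
d=optics.get_image("top"); i=d["pixels"]; A=cv2.resize(i[210:280,410:490],None,fx=5,fy=5,interpolation=cv2.INTER_CUBIC)
e=optics.get_image("scene"); j=e["pixels"]; B=cv2.resize(j[255:355,400:490],None,fx=4,fy=4,interpolation=cv2.INTER_CUBIC)[:350]
cv2.imwrite("pics/ab.png",np.hstack([A,B]))
np.savez("sc.npz",px=j)
```

```text
[ 0.47891441 -0.13829998  0.09897402] [-0.00376117  0.00229075 -0.9999903 ] [-0.72929366  0.56778995 -2.34080554] 0.027385201620231333
```

View pics/ab.png

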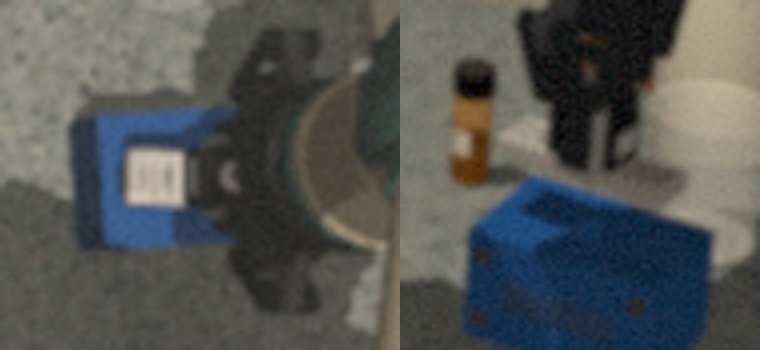

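The left half (top view) shows the pale bar end at crop (125-187,150-206) over the blue block. The right half shows the gauge held level above the block. I'll let the arm settle and check the bar's end.

Call:
send_rows:
  increments:
    - {"gripper": 1, "linear": [0, 0, -0.02], "delta_rot": [0, 0, 0]}
    - {"gripper": 1, "linear": [0, 0, -0.02], "delta_rot": [0, 0, 0]}
    - {"gripper": 1, "linear": [0, 0, -0.02], "delta_rot": [0, 0, 0]}
    - {"gripper": 1, "linear": [0, 0, -0.02], "delta_rot": [0, 0, 0]}

```text
clock: 5.6
position: [0.4811, -0.1403, 0.0812]
ee_rot: [0.001, 0.724, 0.69, 0.0]
contact_force: [-0.6, -0.2, -2.8]
width: 0.0276
gripper_force: 39.9
```

Run:
```python
from h import *
s=get_state(); print(s["position"],rot(s["ee_rot"])[:,2],s["contact_force"])
d=optics.get_image("top"); i=d["pixels"]
def pale(im,sl,):
    m=np.zeros(im.shape[:2],bool); v=im[...,2]; m[sl]=(v[sl]>125); return blob(m)
zt=s["position"][2]-.005+.010
m=pale(i,np.s_[232:260,430:452]); r=cv2.minAreaRect(np.argwhere(m)[:,::-1].astype(np.float32)); print(r,m.sum()); print(at_z(d,cv2.boxPoints(r),zt))
e=cv2.imread("pics/top0.png")
m=pale(e,np.s_[235:260,345:362]); r=cv2.minAreaRect(np.argwhere(m)[:,::-1].astype(np.float32)); print("ref",r,m.sum()); print(at_z(d,cv2.boxPoints(r),.07))
```

```text
[ 0.4811321  -0.14034036  0.08118647] [ 1.39601011e-03 -5.76070114e-04 -9.99998860e-01] [-0.63749868 -0.20578959 -2.81679112]
((439.5, 244.5), (11.0, 11.0), 90.0) 139
[[ 0.49659485 -0.09182213  0.08618647]
 [ 0.49603548 -0.11973665  0.08618647]
 [ 0.46816997 -0.11868454  0.08618647]
 [ 0.46873183 -0.09081104  0.08618647]]
ref ((353.0, 247.5), (23.0, 16.0), 90.0) 263
[[0.5096632  0.13237645 0.07      ]
 [0.50884042 0.09125038 0.07      ]
 [0.44982614 0.09281728 0.07      ]
 [0.45065657 0.13381739 0.07      ]]
```

The bar's end puts the gauge centre at about (0.4805, -0.136), within 2 mm of the hole's axis. I'm lowering it while watching the force.

Call:
send_rows:
  increments:
    - {"gripper": 1, "linear": [0.0005, -0.0005, -0.004], "delta_rot": [0, 0, 0]}
    - {"gripper": 1, "linear": [0.0005, -0.0005, -0.008], "delta_rot": [0, 0, 0]}
    - {"gripper": 1, "linear": [0.0005, -0.0005, -0.011], "delta_rot": [0, 0, 0]}
    - {"gripper": 1, "linear": [0.0005, -0.0005, -0.012], "delta_rot": [0, 0, 0]}
    - {"gripper": 1, "linear": [0.0005, -0.0005, -0.0125], "delta_rot": [0, 0, 0]}
    - {"gripper": 1, "linear": [0.0005, -0.0005, -0.013], "delta_rot": [0, 0, 0]}
    - {"gripper": 1, "linear": [0.0005, -0.0005, -0.013], "delta_rot": [0, 0, 0]}

```text
clock: 6.35
position: [0.4811, -0.1408, 0.0673]
ee_rot: [0.0, 0.724, 0.69, 0.0]
contact_force: [-0.4, 0.3, -2.9]
width: 0.0274
gripper_force: 40.0
```

Call:
send_rows:
  increments:
    - {"gripper": 1, "linear": [0, 0, -0.0005], "delta_rot": [0, 0, 0]}
    - {"gripper": 1, "linear": [0, 0, -0.001], "delta_rot": [0, 0, 0]}
    - {"gripper": 1, "linear": [0, 0, -0.0015], "delta_rot": [0, 0, 0]}
    - {"gripper": 1, "linear": [0, 0, -0.0015], "delta_rot": [0, 0, 0]}

```text
clock: 6.75
position: [0.4811, -0.1408, 0.066]
ee_rot: [0.0, 0.724, 0.69, 0.0]
contact_force: [-1.1, 1.0, -1.1]
width: 0.0273
gripper_force: 40.2
```

Call:
send_rows:
  increments:
    - {"gripper": 1, "linear": [0, 0, -0.0005], "delta_rot": [0, 0, 0]}
    - {"gripper": 1, "linear": [0, 0, -0.0005], "delta_rot": [0, 0, 0]}
    - {"gripper": 1, "linear": [0, 0, -0.0005], "delta_rot": [0, 0, 0]}

```text
clock: 7.05
position: [0.4811, -0.1408, 0.066]
ee_rot: [0.0, 0.724, 0.69, 0.0]
contact_force: [-1.9, 1.0, 5.4]
width: 0.0275
gripper_force: 41.1
```

Call:
send_rows:
  increments:
    - {"gripper": -1, "linear": [0, 0, 0], "delta_rot": [0, 0, 0]}
    - {"gripper": -1, "linear": [0, 0, 0], "delta_rot": [0, 0, 0]}
    - {"gripper": -1, "linear": [0, 0, 0], "delta_rot": [0, 0, 0]}
    - {"gripper": -1, "linear": [0, 0, 0], "delta_rot": [0, 0, 0]}
    - {"gripper": -1, "linear": [0, 0, 0], "delta_rot": [0, 0, 0]}
    - {"gripper": -1, "linear": [0, 0, 0], "delta_rot": [0, 0, 0]}
    - {"gripper": -1, "linear": [0, 0, 0], "delta_rot": [0, 0, 0]}

```text
clock: 7.75
position: [0.481, -0.1408, 0.0653]
ee_rot: [0.0, 0.724, 0.69, 0.0]
contact_force: [-0.4, -0.5, -0.8]
width: 0.0854
gripper_force: 0.0
```

Call:
send_rows:
  increments:
    - {"gripper": -1, "linear": [0, 0, 0.02], "delta_rot": [0, 0, 0]}
    - {"gripper": -1, "linear": [0, 0, 0.06], "delta_rot": [0, 0, 0]}
    - {"gripper": -1, "linear": [0, 0, 0.1], "delta_rot": [0, 0, 0]}
    - {"gripper": -1, "linear": [0, 0.02, 0.135], "delta_rot": [0, 0, 0]}
    - {"gripper": -1, "linear": [0, 0.04, 0.165], "delta_rot": [0, 0, 0]}
    - {"gripper": -1, "linear": [0, 0.04, 0.165], "delta_rot": [0, 0, 0]}
    - {"gripper": -1, "linear": [0, 0.04, 0.165], "delta_rot": [0, 0, 0]}
    - {"gripper": -1, "linear": [0, 0.04, 0.165], "delta_rot": [0, 0, 0]}

```text
clock: 8.55
position: [0.4802, -0.1009, 0.229]
ee_rot: [-0.001, 0.724, 0.69, -0.001]
contact_force: [-0.4, 0.7, -0.5]
width: 0.0855
gripper_force: 0.0
```

Run:
```python
from h import *
s=get_state(); d=optics.get_image("wrist"); print(s["clock"],s["position"],rot(s["ee_rot"]),s["contact_force"])
im=d["pixels"]
np.savez("w2.npz",px=im,K=d["K"],T_tool_cam=d["T_tool_cam"],position=s["position"],ee_rot=s["ee_rot"])
cv2.imwrite("pics/w2.png",cv2.resize(im[150:300,260:390],None,fx=4,fy=4,interpolation=cv2.INTER_CUBIC))
```

```text
8.55 [ 0.48018294 -0.10089259  0.22900778] [[ 4.90790428e-02  9.98792146e-01 -2.34460554e-03]
 [ 9.98794860e-01 -4.90782623e-02  3.89308370e-04]
 [ 2.73768976e-04 -2.36088685e-03 -9.99997176e-01]] [-0.38017518  0.72948222 -0.45188369]
```

View pics/w2.png

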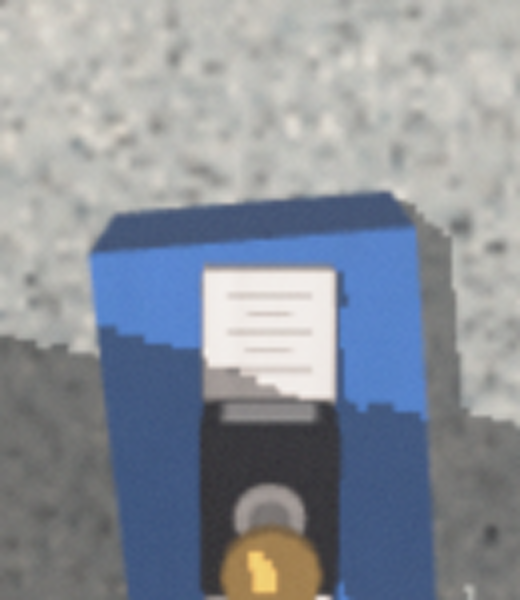

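The picture shows the gauge flat on the blue block. The block's far top corners are at crop (90,253) and (417,226), the bar end's corners at (203,267) and (335,266), and the knob at about (271,577).

Run:
```python
from h import *
z=np.load("w2.npz"); s=dict(position=z["position"],ee_rot=z["ee_rot"])
f=lambda p:np.array(p)/4+[260,150]
def ctr(p,h,L):
    c=at_z(z,f(p),h,s); e=c[1]-c[0]; w=np.linalg.norm(e); e/=w; n=np.array([e[1],-e[0],0]); print(c,"w",w,"yaw",np.degrees(np.arctan2(e[1],e[0])),"centre",c.mean(0)+n*L)
ctr([[90,253],[417,226]],.06,.05); ctr([[203,267],[335,266]],.07,.045)
for h in (.124,.127,.13): print(at_z(z,f([[271,577]]),h,s))
```

```text
[[ 0.44614227 -0.08863932  0.06      ]
 [ 0.51612484 -0.08619505  0.06      ]] w 0.07002524744624916 yaw 2.000347443266766 centre [ 0.48287883 -0.13738671  0.06      ]
[[ 0.47056803 -0.09111624  0.07      ]
 [ 0.4978254  -0.09221948  0.07      ]] w 0.027279688988543892 yaw -2.317766953791319 centre [ 0.48237684 -0.13663105  0.07      ]
[[ 0.48186529 -0.13825453  0.124     ]]
[[ 0.48188693 -0.13701399  0.127     ]]
[[ 0.48190857 -0.13577344  0.13      ]]
```

The gauge sits within 1 mm of the hole's axis. I'm closing the fingers and going above the knob.

Call:
send_rows:
  increments:
    - {"gripper": 1, "linear": [0, -0.036, 0], "delta_rot": [0, 0, 0]}
    - {"gripper": 1, "linear": [0, -0.036, 0], "delta_rot": [0, 0, 0]}
    - {"gripper": 1, "linear": [0, -0.036, 0], "delta_rot": [0, 0, 0]}
    - {"gripper": 1, "linear": [0, -0.036, 0], "delta_rot": [0, 0, 0]}
    - {"gripper": 1, "linear": [0, -0.036, 0], "delta_rot": [0, 0, 0]}
    - {"gripper": 1, "linear": [0, -0.036, 0], "delta_rot": [0, 0, 0]}
    - {"gripper": 1, "linear": [0, -0.036, 0], "delta_rot": [0, 0, 0]}
    - {"gripper": 1, "linear": [0, -0.036, -0.02], "delta_rot": [0, 0, 0]}
  newtons: 30

```text
clock: 9.4
position: [0.483, -0.1373, 0.2125]
ee_rot: [0.003, 0.724, 0.69, 0.001]
contact_force: [-0.0, -1.0, 0.3]
width: 0.0001
gripper_force: 0.0
```

Call:
send_rows:
  increments:
    - {"gripper": 1, "linear": [0, 0, -0.02], "delta_rot": [0, 0, 0]}
    - {"gripper": 1, "linear": [0, 0, -0.04], "delta_rot": [0, 0, 0]}
    - {"gripper": 1, "linear": [0, 0, -0.055], "delta_rot": [0, 0, 0]}
    - {"gripper": 1, "linear": [0, 0, -0.065], "delta_rot": [0, 0, 0]}
    - {"gripper": 1, "linear": [0, 0, -0.07], "delta_rot": [0, 0, 0]}
    - {"gripper": 1, "linear": [0, 0, -0.07], "delta_rot": [0, 0, 0]}
    - {"gripper": 1, "linear": [0, 0, -0.07], "delta_rot": [0, 0, 0]}
    - {"gripper": 1, "linear": [0, 0, -0.07], "delta_rot": [0, 0, 0]}

```text
clock: 10.2
position: [0.4816, -0.137, 0.1411]
ee_rot: [0.001, 0.724, 0.69, 0.0]
contact_force: [0.6, 0.3, 0.4]
width: 0.0005
gripper_force: 0.0
```

Call:
send_rows:
  increments:
    - {"gripper": 1, "linear": [0, 0, -0.004], "delta_rot": [0, 0, 0]}
    - {"gripper": 1, "linear": [0, 0, -0.008], "delta_rot": [0, 0, 0]}
    - {"gripper": 1, "linear": [0, 0, -0.01], "delta_rot": [0, 0, 0]}
    - {"gripper": 1, "linear": [0, 0, -0.012], "delta_rot": [0, 0, 0]}
    - {"gripper": 1, "linear": [0, 0, -0.014], "delta_rot": [0, 0, 0]}
    - {"gripper": 1, "linear": [0, 0, -0.016], "delta_rot": [0, 0, 0]}
    - {"gripper": 1, "linear": [0, 0, -0.017], "delta_rot": [0, 0, 0]}
    - {"gripper": 1, "linear": [0, 0, -0.018], "delta_rot": [0, 0, 0]}

```text
clock: 11.0
position: [0.481, -0.1368, 0.1224]
ee_rot: [0.0, 0.724, 0.69, 0.0]
contact_force: [-1.3, 0.9, 2.6]
width: -0.0003
gripper_force: 1.4
```

Call:
send_rows:
  increments:
    - {"gripper": 1, "linear": [0, 0, -0.0005], "delta_rot": [0, 0, 0]}
    - {"gripper": 1, "linear": [0, 0, -0.001], "delta_rot": [0, 0, 0]}

```text
clock: 11.2
position: [0.481, -0.1368, 0.1214]
ee_rot: [0.0, 0.724, 0.69, 0.0]
contact_force: [-0.5, 0.7, 2.1]
width: -0.0
gripper_force: 1.4
```

Call:
send_rows:
  increments:
    - {"gripper": 1, "linear": [0, 0, -0.0003], "delta_rot": [0, 0, 0]}
    - {"gripper": 1, "linear": [0, 0, -0.0006], "delta_rot": [0, 0, 0]}
    - {"gripper": 1, "linear": [0, 0, -0.0008], "delta_rot": [0, 0, 0]}
    - {"gripper": 1, "linear": [0, 0, -0.0008], "delta_rot": [0, 0, 0]}

```text
clock: 11.6
position: [0.481, -0.1368, 0.1205]
ee_rot: [0.0, 0.724, 0.69, 0.0]
contact_force: [-1.4, 0.0, 2.4]
width: 0.0004
gripper_force: 1.2
```

Call:
send_rows:
  increments:
    - {"gripper": 1, "linear": [0, 0, -0.0003], "delta_rot": [0, 0, 0]}
    - {"gripper": 1, "linear": [0, 0, -0.0006], "delta_rot": [0, 0, 0]}
    - {"gripper": 1, "linear": [0, 0, -0.0009], "delta_rot": [0, 0, 0]}

```text
clock: 11.9
position: [0.481, -0.1368, 0.1196]
ee_rot: [0.0, 0.724, 0.69, 0.0]
contact_force: [-0.3, 0.3, 3.3]
width: -0.0002
gripper_force: 1.4
```

Call:
send_rows:
  increments:
    - {"gripper": 1, "linear": [0, 0, -0.0003], "delta_rot": [0, 0, 0]}
    - {"gripper": 1, "linear": [0, 0, -0.0006], "delta_rot": [0, 0, 0]}
    - {"gripper": 1, "linear": [0, 0, -0.0009], "delta_rot": [0, 0, 0]}

```text
clock: 12.2
position: [0.481, -0.1368, 0.1187]
ee_rot: [0.0, 0.724, 0.69, 0.0]
contact_force: [-0.6, 0.6, 2.1]
width: -0.0
gripper_force: 1.4
```

Call:
send_rows:
  increments:
    - {"gripper": 1, "linear": [0, 0, -0.0003], "delta_rot": [0, 0, 0]}
    - {"gripper": 1, "linear": [0, 0, -0.0006], "delta_rot": [0, 0, 0]}
    - {"gripper": 1, "linear": [0, 0, -0.0009], "delta_rot": [0, 0, 0]}

```text
clock: 12.5
position: [0.481, -0.1368, 0.1178]
ee_rot: [0.0, 0.724, 0.69, 0.0]
contact_force: [-0.7, 1.2, 2.6]
width: -0.0001
gripper_force: 1.4
```

Call:
send_rows:
  increments:
    - {"gripper": 1, "linear": [0, 0, -0.0003], "delta_rot": [0, 0, 0]}
    - {"gripper": 1, "linear": [0, 0, -0.0006], "delta_rot": [0, 0, 0]}
    - {"gripper": 1, "linear": [0, 0, -0.001], "delta_rot": [0, 0, 0]}

```text
clock: 12.8
position: [0.481, -0.1368, 0.1168]
ee_rot: [0.0, 0.724, 0.69, -0.0]
contact_force: [-1.2, 0.4, 2.5]
width: 0.0002
gripper_force: 1.4
```

Call:
send_rows:
  increments:
    - {"gripper": 1, "linear": [0, 0, -0.0003], "delta_rot": [0, 0, 0]}
    - {"gripper": 1, "linear": [0, 0, -0.0006], "delta_rot": [0, 0, 0]}
    - {"gripper": 1, "linear": [0, 0, -0.001], "delta_rot": [0, 0, 0]}

```text
clock: 13.1
position: [0.481, -0.1368, 0.1158]
ee_rot: [0.0, 0.724, 0.69, 0.0]
contact_force: [-1.2, 0.5, 2.7]
width: -0.0001
gripper_force: 1.4
```

Call:
send_rows:
  increments:
    - {"gripper": 1, "linear": [0, 0, -0.0003], "delta_rot": [0, 0, 0]}
    - {"gripper": 1, "linear": [0, 0, -0.0006], "delta_rot": [0, 0, 0]}
    - {"gripper": 1, "linear": [0, 0, -0.001], "delta_rot": [0, 0, 0]}

```text
clock: 13.4
position: [0.481, -0.1368, 0.1148]
ee_rot: [0.0, 0.724, 0.69, 0.0]
contact_force: [-1.2, 0.1, 2.6]
width: 0.0001
gripper_force: 1.4
```

Call:
send_rows:
  increments:
    - {"gripper": 1, "linear": [0, 0, -0.0003], "delta_rot": [0, 0, 0]}
    - {"gripper": 1, "linear": [0, 0, -0.0006], "delta_rot": [0, 0, 0]}
    - {"gripper": 1, "linear": [0, 0, -0.001], "delta_rot": [0, 0, 0]}

```text
clock: 13.7
position: [0.481, -0.1368, 0.1138]
ee_rot: [0.0, 0.724, 0.69, 0.0]
contact_force: [-1.9, 1.1, 3.7]
width: -0.0001
gripper_force: 1.4
```

Call:
send_rows:
  increments:
    - {"gripper": 1, "linear": [0, 0, -0.0003], "delta_rot": [0, 0, 0]}
    - {"gripper": 1, "linear": [0, 0, -0.0006], "delta_rot": [0, 0, 0]}
    - {"gripper": 1, "linear": [0, 0, -0.0009], "delta_rot": [0, 0, 0]}

```text
clock: 14.0
position: [0.481, -0.1368, 0.1129]
ee_rot: [0.0, 0.724, 0.69, 0.0]
contact_force: [-0.6, -0.7, 1.5]
width: -0.0
gripper_force: 1.4
```

Call:
send_rows:
  increments:
    - {"gripper": 1, "linear": [0, 0, -0.0003], "delta_rot": [0, 0, 0]}
    - {"gripper": 1, "linear": [0, 0, -0.0006], "delta_rot": [0, 0, 0]}
    - {"gripper": 1, "linear": [0, 0, -0.001], "delta_rot": [0, 0, 0]}

```text
clock: 14.3
position: [0.4811, -0.1368, 0.1119]
ee_rot: [0.0, 0.724, 0.69, 0.0]
contact_force: [-0.9, 0.5, 2.3]
width: 0.0001
gripper_force: 1.4
```

Call:
send_rows:
  increments:
    - {"gripper": 1, "linear": [0, 0, -0.0003], "delta_rot": [0, 0, 0]}
    - {"gripper": 1, "linear": [0, 0, -0.0006], "delta_rot": [0, 0, 0]}
    - {"gripper": 1, "linear": [0, 0, -0.001], "delta_rot": [0, 0, 0]}

```text
clock: 14.6
position: [0.4812, -0.1368, 0.1115]
ee_rot: [0.0, 0.724, 0.69, 0.0]
contact_force: [-1.9, 2.1, 8.5]
width: 0.0001
gripper_force: 4.5
```

The force rose from about 2.5 N to 8.5 N and the tip stopped at z = 0.1115, so it has met the bottom, at a depth of roughly 22 mm. I'm backing straight up, opening, and coming down to grip again.

Call:
send_rows:
  increments:
    - {"gripper": 1, "linear": [0, 0, 0.005], "delta_rot": [0, 0, 0]}
    - {"gripper": 1, "linear": [0, 0, 0.03], "delta_rot": [0, 0, 0]}
    - {"gripper": -1, "linear": [0, 0, 0.05], "delta_rot": [0, 0, 0]}
    - {"gripper": -1, "linear": [0, 0, 0.05], "delta_rot": [0, 0, 0]}
    - {"gripper": -1, "linear": [0, 0, 0.05], "delta_rot": [0, 0, 0]}
    - {"gripper": -1, "linear": [0, 0, 0.05], "delta_rot": [0, 0, 0]}
    - {"gripper": -1, "linear": [0, 0, 0.05], "delta_rot": [0, 0, 0]}
    - {"gripper": -1, "linear": [0, 0, 0.05], "delta_rot": [0, 0, 0]}

```text
clock: 15.4
position: [0.4806, -0.1366, 0.1601]
ee_rot: [-0.001, 0.724, 0.69, -0.0]
contact_force: [0.4, -0.2, -0.5]
width: 0.0846
gripper_force: 0.0
```

Call:
send_rows:
  increments:
    - {"gripper": -1, "linear": [0, 0, 0], "delta_rot": [0, 0, 0]}
    - {"gripper": -1, "linear": [0, 0, 0], "delta_rot": [0, 0, 0]}
    - {"gripper": -1, "linear": [0, 0, -0.03], "delta_rot": [0, 0, 0]}
    - {"gripper": -1, "linear": [0, 0, -0.06], "delta_rot": [0, 0, 0]}
    - {"gripper": -1, "linear": [0, 0, -0.08], "delta_rot": [0, 0, 0]}
    - {"gripper": -1, "linear": [0, 0, -0.09], "delta_rot": [0, 0, 0]}
    - {"gripper": -1, "linear": [0, 0, -0.095], "delta_rot": [0, 0, 0]}
    - {"gripper": -1, "linear": [0, 0, -0.095], "delta_rot": [0, 0, 0]}

```text
clock: 16.2
position: [0.4812, -0.1369, 0.0659]
ee_rot: [0.0, 0.724, 0.69, 0.0]
contact_force: [-0.3, 0.3, -0.4]
width: 0.0859
gripper_force: 0.0
```

Call:
send_rows:
  increments:
    - {"gripper": 1, "linear": [0, 0, 0], "delta_rot": [0, 0, 0]}
    - {"gripper": 1, "linear": [0, 0, 0], "delta_rot": [0, 0, 0]}
    - {"gripper": 1, "linear": [0, 0, 0], "delta_rot": [0, 0, 0]}
    - {"gripper": 1, "linear": [0, 0, 0], "delta_rot": [0, 0, 0]}
    - {"gripper": 1, "linear": [0, 0, 0], "delta_rot": [0, 0, 0]}
    - {"gripper": 1, "linear": [0, 0, 0], "delta_rot": [0, 0, 0]}
    - {"gripper": 1, "linear": [0, 0, 0], "delta_rot": [0, 0, 0]}
    - {"gripper": 1, "linear": [0, 0, 0], "delta_rot": [0, 0, 0]}
  newtons: 40

```text
clock: 17.0
position: [0.4815, -0.137, 0.0666]
ee_rot: [0.001, 0.724, 0.69, 0.0]
contact_force: [-0.9, 0.8, 6.2]
width: 0.0276
gripper_force: 41.0
```

Call:
send_rows:
  increments:
    - {"gripper": 1, "linear": [0, 0, 0.006], "delta_rot": [0, 0, 0]}
    - {"gripper": 1, "linear": [0, 0, 0.018], "delta_rot": [0, 0, 0]}
    - {"gripper": 1, "linear": [0, 0, 0.035], "delta_rot": [0, 0, 0]}
    - {"gripper": 1, "linear": [0, 0, 0.05], "delta_rot": [0, 0, 0]}
    - {"gripper": 1, "linear": [0, 0.015, 0.055], "delta_rot": [0, 0, 0]}
    - {"gripper": 1, "linear": [-0.001, 0.04, 0.055], "delta_rot": [0, 0, 0]}
    - {"gripper": 1, "linear": [-0.002, 0.075, 0.055], "delta_rot": [0, 0, 0]}
    - {"gripper": 1, "linear": [-0.0025, 0.11, 0.055], "delta_rot": [0, 0, 0]}

```text
clock: 17.8
position: [0.4772, -0.0249, 0.1202]
ee_rot: [-0.001, 0.725, 0.689, -0.0]
contact_force: [0.0, -0.1, -3.2]
width: 0.0273
gripper_force: 40.0
```

Call:
send_rows:
  increments:
    - {"gripper": 1, "linear": [-0.001, 0.035, 0], "delta_rot": [0, 0, 0]}
    - {"gripper": 1, "linear": [-0.001, 0.065, 0], "delta_rot": [0, 0, 0]}
    - {"gripper": 1, "linear": [-0.001, 0.09, 0], "delta_rot": [0, 0, 0]}
    - {"gripper": 1, "linear": [-0.001, 0.104, 0], "delta_rot": [0, 0, 0]}
    - {"gripper": 1, "linear": [-0.001, 0.104, 0], "delta_rot": [0, 0, 0]}
    - {"gripper": 1, "linear": [-0.001, 0.104, 0], "delta_rot": [0, 0, 0]}
    - {"gripper": 1, "linear": [-0.001, 0.104, 0], "delta_rot": [0, 0, 0]}

```text
clock: 18.5
position: [0.4774, 0.0764, 0.1207]
ee_rot: [0.0, 0.724, 0.689, -0.0]
contact_force: [0.1, -0.8, -2.2]
width: 0.0273
gripper_force: 40.0
```

Call:
send_rows:
  increments:
    - {"gripper": 1, "linear": [0, 0, -0.012], "delta_rot": [0, 0, 0]}
    - {"gripper": 1, "linear": [0, 0, -0.024], "delta_rot": [0, 0, 0]}
    - {"gripper": 1, "linear": [0, 0, -0.036], "delta_rot": [0, 0, 0]}
    - {"gripper": 1, "linear": [0, 0, -0.045], "delta_rot": [0, 0, 0]}
    - {"gripper": 1, "linear": [0, 0, -0.05], "delta_rot": [0, 0, 0]}
    - {"gripper": 1, "linear": [0, 0, -0.0525], "delta_rot": [0, 0, 0]}
    - {"gripper": 1, "linear": [0, 0, -0.0525], "delta_rot": [0, 0, 0]}

```text
clock: 19.2
position: [0.4776, 0.077, 0.0684]
ee_rot: [0.0, 0.724, 0.689, -0.0]
contact_force: [0.3, 0.2, -1.9]
width: 0.0268
gripper_force: 40.0
```

Call:
send_rows:
  increments:
    - {"gripper": 1, "linear": [0, 0, -0.0005], "delta_rot": [0, 0, 0]}
    - {"gripper": 1, "linear": [0, 0, -0.001], "delta_rot": [0, 0, 0]}
    - {"gripper": 1, "linear": [0, 0, -0.0015], "delta_rot": [0, 0, 0]}
    - {"gripper": 1, "linear": [0, 0, -0.002], "delta_rot": [0, 0, 0]}
    - {"gripper": 1, "linear": [0, 0, -0.002], "delta_rot": [0, 0, 0]}

```text
clock: 19.7
position: [0.4777, 0.0773, 0.0666]
ee_rot: [0.0, 0.724, 0.69, 0.0]
contact_force: [0.4, 0.2, -1.5]
width: 0.0276
gripper_force: 40.2
```

Just touching. I'll press slightly, then release and rise.

Call:
send_rows:
  increments:
    - {"gripper": 1, "linear": [0, 0, -0.0005], "delta_rot": [0, 0, 0]}
    - {"gripper": 1, "linear": [0, 0, -0.0007], "delta_rot": [0, 0, 0]}
    - {"gripper": 1, "linear": [0, 0, -0.0007], "delta_rot": [0, 0, 0]}

```text
clock: 20.0
position: [0.4777, 0.0773, 0.0666]
ee_rot: [0.0, 0.724, 0.69, 0.0]
contact_force: [-1.4, 0.6, 5.3]
width: 0.0273
gripper_force: 41.0
```

Call:
send_rows:
  increments:
    - {"gripper": -1, "linear": [0, 0, 0], "delta_rot": [0, 0, 0]}
    - {"gripper": -1, "linear": [0, 0, 0], "delta_rot": [0, 0, 0]}
    - {"gripper": -1, "linear": [0, 0, 0], "delta_rot": [0, 0, 0]}
    - {"gripper": -1, "linear": [0, 0, 0], "delta_rot": [0, 0, 0]}
    - {"gripper": -1, "linear": [0, 0, 0], "delta_rot": [0, 0, 0]}
    - {"gripper": -1, "linear": [0, 0, 0], "delta_rot": [0, 0, 0]}
    - {"gripper": -1, "linear": [0, 0, 0], "delta_rot": [0, 0, 0]}

```text
clock: 20.7
position: [0.4775, 0.0772, 0.0657]
ee_rot: [0.0, 0.724, 0.69, -0.0]
contact_force: [-0.9, -0.0, 0.3]
width: 0.085
gripper_force: 0.0
```

Call:
send_rows:
  increments:
    - {"gripper": -1, "linear": [0, 0, 0.02], "delta_rot": [0, 0, 0]}
    - {"gripper": -1, "linear": [0, 0, 0.06], "delta_rot": [0, 0, 0]}
    - {"gripper": -1, "linear": [0, 0, 0.1], "delta_rot": [0, 0, 0]}
    - {"gripper": -1, "linear": [0, 0, 0.14], "delta_rot": [0, 0, 0]}
    - {"gripper": -1, "linear": [0, 0.01, 0.165], "delta_rot": [0, 0, 0]}
    - {"gripper": -1, "linear": [0, 0.01, 0.165], "delta_rot": [0, 0, 0]}
    - {"gripper": -1, "linear": [0, 0.01, 0.165], "delta_rot": [0, 0, 0]}

```text
clock: 21.4
position: [0.4773, 0.0872, 0.2307]
ee_rot: [0.0, 0.724, 0.69, 0.0]
contact_force: [-0.0, 0.3, -0.9]
width: 0.0853
gripper_force: 0.0
```

Run:
```python
from h import *
s=get_state(); d=optics.get_image("wrist"); im=d["pixels"]; e=optics.get_image("scene")["pixels"]
A=cv2.resize(im[150:300,270:370],None,fx=4,fy=4,interpolation=cv2.INTER_CUBIC); B=cv2.resize(e[250:350,320:410],None,fx=4,fy=4,interpolation=cv2.INTER_CUBIC)
B=np.vstack([B,np.zeros((200,360,3),np.uint8)]); cv2.imwrite("pics/end.png",np.hstack([A,B])); print(s["position"],s["contact_force"],s["clock"])
```

```text
[0.47734034 0.08722209 0.23074165] [-0.01989447  0.29458084 -0.90754381] 21.4
```

View pics/end.png

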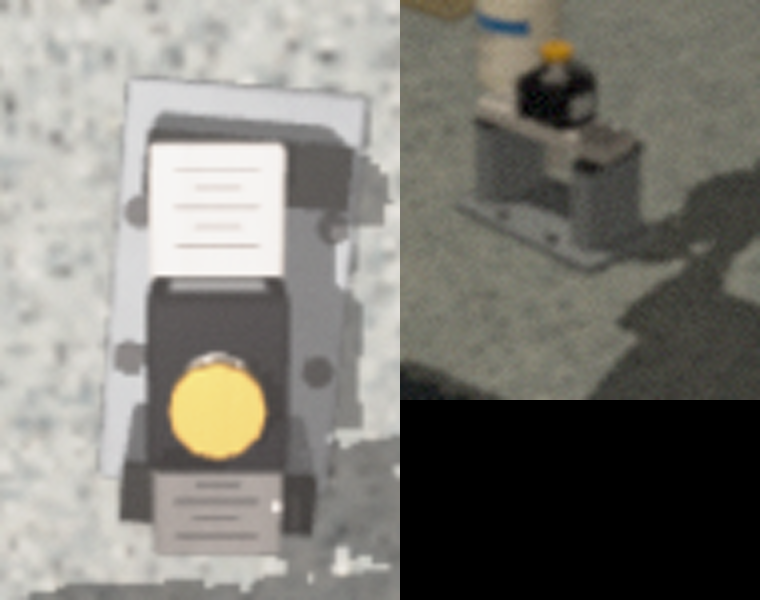

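The wrist view (left, knob at crop (217,411)) and the scene view (right, knob at crop (557,50)) show the gauge upright across both uprights, with the knob lowered. The gripper is clear, so I'm handing in.

```bash
python3 -c "from rig import sign_off; print(sign_off())"
```

```text
the job is handed in; nothing more can be done
None
```

The hole in the blue block is about 22 mm deep: the rod met the bottom at 8.5 N. The gauge is back upright on its stand with the rod left out at that depth, and the job is handed in at about 21 s.

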